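# Return the compact through the props box flap and log it

## Task

The pearl-white compact is back from the stage: push it along the green deck of the mahogany props return box and right through the brass swing flap, so that it drops into the lined bay and the flap closes behind it. Then log the return by pressing the switch's orange roller lever down just until it clicks, without forcing it on into its overtravel, and let it spring back up. Do not work the switch before the compact is in, and leave the tiara and the atomizer where they are.

Things in the scene. Friction and masses are not known exactly. Their poses are not given: they have to be found in the camera images.
- return_box: Fixed mahogany props return box, 240 mm wide (own y). Origin on the counter below the middle of the mouth's front; own x points through the mouth into the bay, z up. Flat green deck 105 mm above the counter from x = -200 mm to the sill at +6 mm, near end open; no rims. Behind the sill a felt-lined bay (x 6 to 162, y +-112 mm) drops 99 mm; roof of gilt bars along x, 40 mm apart.
- mouth (a point): Middle of the mouth's lower edge, at deck height. The mouth is 130 mm wide and 53 mm high, in an upright front panel (x = -2 to +6 mm of the box). The panel and the bay's barred roof top out 173 mm above the counter. A compact whose centre passes the sill tips over it and falls into the bay by itself.
- flap (a joint): Angle of the brass swing flap that fills the mouth (124 mm wide, 50 mm high, 4 mm thick), hung from its top edge 158 mm above the counter: 0 hanging shut, grows to 1.45 rad as it swings inward only. A light spring (under 0.1 N at the lower edge when shut, 0.8 N wide open) closes it again. The compact lifts it to about 0.9 rad.
- flap_edge (a point): middle of the flap's lower edge, 3 mm above the deck when shut
- compact_center (a point): Centre of the closed pearl-white plastic compact with a gilt line: a round flat disc 90 mm across and 22 mm thick, about 0.18 kg, lying flat and loose on the deck; 11 mm above its underside. It is not to be grasped but slides easily (1 to 2 N).
- switch: Fixed roller lever switch standing on the counter: a foot plate 130 x 80 x 8 mm and a grey body 65 x 44 mm, 62 mm high, with two pivot ears to 85 mm. Origin under the centre of the foot plate. The lever's pivot is at x = +35 mm, 78 mm above the counter; the lever reaches from there towards own -x, clear of the grey body.
- roller_top (a point): Top of the orange roller (24 mm across, 18 mm wide along the switch's own y) at the lever's free end, moving with it; at rest 112 mm above the counter, at own x = -40 mm of the switch. Press straight down here.
- lever (a joint): Angle of the roller lever: 0 at rest (up), grows as the roller is pressed down; the roller, 75 mm from the pivot, sinks about 7.5 mm per 0.1 rad. It clicks at 0.12 rad (about 9 mm down, 2.5 N); beyond 0.26 rad (about 20 mm down, 3.7 N) is harmful overtravel, hard stop at 0.42 rad. Springs back when released.
- tiara: Bystander: rhinestone tiara, silver half ring 130 mm wide, 70 mm deep and 70 mm high. Origin on the counter, near the middle.
- atomizer: Bystander: crystal perfume atomizer with a red bulb, 76 mm across and 115 mm high. Origin under its centre.
There are look-alikes about, which are no part of the job. There is more than one size of the part that bears compact_center; the job needs the smallest.

How it is judged (in metres and radians):
On the way, in this order (a step that is already met when the one before it is completed fails the run):
1. the compact is pushed under the opening flap along the deck (value of joint flap above 0.5 rad and x of compact_center in the frame of return_box between -0.06 and 0.05 m and z of compact_center in the frame of return_box above 0.09 m), for 0.02 s.
2. the compact lies in the bay and the flap has closed behind it (x of compact_center in the frame of return_box between 0.01 and 0.165 m and y of compact_center in the frame of return_box between -0.115 and 0.115 m and z of compact_center in the frame of return_box below 0.09 m and value of joint flap below 0.08 rad), for 0.2 s.
3. the roller lever is pressed until it clicks (0.12 rad) (value of joint lever above 0.12 rad), for 0.05 s.
At the end, for the whole second after the job is handed in: The compact lies at rest in the bay (its centre more than 10 mm past the mouth's front, within the bay's walls and under 90 mm above the counter), the flap is shut to within 0.08 rad, and the roller lever is let go and back up to within 0.04 rad (all of step 2 and value of joint lever below 0.04 rad and linear speed of compact below 0.03 m/s); the robot touches nothing.
It fails at once if the roller lever is forced into overtravel (beyond 0.26 rad) (value of joint lever above 0.26 rad).
It fails at once if the switch clicks before the compact is in the bay (value of joint lever above 0.12 rad and not (x of compact_center in the frame of return_box between 0.01 and 0.165 m and y of compact_center in the frame of return_box between -0.115 and 0.115 m and z of compact_center in the frame of return_box below 0.09 m)).
It fails at once if a bystander (tiara or atomizer) is moved by more than 30 mm or knocked over (distance of any of tiara, atomizer from where it was at the start of the episode above 0.03 m or angle between any of tiara, atomizer's own z axis and vertical above 0.5 rad).
It also fails if it takes over 64 s, if anything falls off the work surface, if the arm or the gripper's body presses on something with over 40 N, if the wrist force passes 120 N, or if a joint passes its speed limit or range.

## Robot

A 7-joint arm with a two-finger parallel gripper is mounted at the origin on the work surface. World frame = base frame: x ahead of the robot, y to its left, z up, the work surface at z = 0. Lengths are in m, angles in degrees, forces in N, time in s.
With the tool pointing down it reaches from about 0.4 to 0.9 m from the base axis. Payload 5.5 kg.
Tool frame: the origin (TCP) lies midway between the tips of the shut fingers; the grasp point (between the pads) lies 19 mm behind it; z points along the fingers, y is the line along which they close (so a half turn about z gives the same grasp; the last joint's range is limited). The gripper opens to 92 mm and grips with 3 to 60 N. Pads are 19 mm wide; open, the fingers measure 130 mm over their backs; the gripper's body (75 mm by 190 mm) begins 47 mm behind the grasp point.
Start: joints at [82.918, 28.699, -24.465, 88.831, 12.651, 65.22, -12.049], TCP at [0.245, -0.602, 0.227] pointing down, gripper open.
Joint ranges: [-164.97, 164.97], [-17.58, 116.51], [-87.97, 89.64], [11.32, 138.91], [-80.73, 260.73], [10.89, 115.49], [-147.41, 147.41]. Speed limits (degrees/s): [147.25, 147.25, 180, 180, 180, 180, 180].

## Interface

Orientations are given as [roll, pitch, yaw] about the fixed x, y, z axes, in that order (R = Rz(yaw) Ry(pitch) Rx(roll)).
In Python, from workcell import env gives the robot as it stands.
- The arm moves only by the shell command python3 -m creep 'ROWS' [FORCE]. ROWS is a JSON object of lists of equal length, an entry for each row: "angular": the turn, a rotation vector about the tool's x, y, z in rad, a list of three; "translation": the shift along the tool's x, y, z in mm, a list of three; "grip": the finger opening in mm, from 0 to 91.8. A call has 1 to 12 rows; each row is the pose to reach, as a shift and turn from the pose commanded when the call began, along the tool's axes at that moment; what a row does not reach only later rows make up. A row lasts 1/12 s, in which the tool goes at most 41.7 mm and 7.16 degrees, less where a joint would pass 70% of its speed; a pose out of reach is approached as far as the arm can. A call with a gripper value outside its range is refused whole. The fingers move at their own pace and stop on an object; FORCE is the grip in N (left out, the last holds). Time passes only in rows, so rows that repeat a pose let the fingers close. It gives the time, the measured TCP pose, the force, the opening and the grip force at its end, in the units of the state.
- env.state(): the state, without advancing time (a new reading comes with each control period).
- env.capture(name): name is "scene" or "side" or "wrist"; returns a dict with "pixels" (480x640x3 uint8, blue, green, red), "range_z" (480x640 float32, m along the optical axis (not along the pixel's ray), 0 where there is no reading), "camera_matrix" (3x3 intrinsics, pixels), "rvec" (rotation vector, rad) and "tvec" (3), from world to camera coordinates, as OpenCV has them. Camera axes: x right, y down, z forward; pixel columns grow to the right and rows downward; lengths in m; the calibration is good to about 2 mm. The wrist camera is an equidistant fisheye: a pixel r from the principal point sees the ray r / f radians off the axis. A picture is of the moment at which its call begins.
- env.finish_job(): hands the job in; it is judged then, once.
The state is a dict: "time": time; "joints": joint angles; "joint_velocities": joint speeds; "joint_torque": joint torques, N m; "position": TCP position; "tool_rot": TCP orientation; "contact_force": force on the tool from outside, world axes, zero at the start; "wrist_torque": the same for the moment, N m; "width": opening from 0.0 (shut) to 1.0 (fully open); "grip_force": force on a finger pad.
Only numpy, scipy, OpenCV 4.12 (cv2) and the standard library are available. Lean on these libraries where they do the work, as an engineer would, in place of code of your own. Each camera call takes 0.05 s, during which the arm holds its last target. There are 200 camera calls.

## Working session

There is one attempt and no reset: what is moved stays moved. The work goes in short steps, Python scripts to look and compute and a shell command to move; the robot and the scene stay as the last step left them, time stands still between calls to the robot, and variables do not carry over. Pictures are saved under pics/ and viewed, at most 11 in all, crops included, and the job is handed in when it is done.

```bash
ls; mkdir -p pics; cat > h.py <<'E'
import numpy as np,cv2,pickle
from workcell import env
def snap(n):
    c=env.capture(n); pickle.dump(c,open(f'pics/{n}.pkl','wb')); return c
def load(n): return pickle.load(open(f'pics/{n}.pkl','rb'))
def pt(c,u,v):
    "world points from depth, pinhole"
    u=np.atleast_1d(u);v=np.atleast_1d(v)
    K=np.array(c['camera_matrix']);z=c['range_z'][v,u]
    P=np.stack([(u-K[0,2])/K[0,0]*z,(v-K[1,2])/K[1,1]*z,z],1)
    R=cv2.Rodrigues(np.array(c['rvec'],float))[0]
    return (P-np.array(c['tvec']).ravel())@R
E
python3 - <<'E'
from h import *
for n in('scene','side'):
    c=snap(n);cv2.imwrite(f'pics/{n}0.png',c['pixels'])
    print(n,c['camera_matrix'],c['rvec'],c['tvec'])
print(env.state())
E
```

```text
pics
scene [[560.17964058   0.         329.7299166 ]
 [  0.         560.17964058 241.88627383]
 [  0.           0.           1.        ]] [ 1.68176795  2.0377851  -0.71357384] [ 0.09865595 -0.37214487  1.81062527]
side [[502.55447921   0.         323.66942209]
 [  0.         502.55447921 239.68532339]
 [  0.           0.           1.        ]] [ 0.4532701  -2.6848144   1.27638599] [0.54199548 0.20153571 1.17832772]
{'time': 0.1, 'joints': array([ 82.91970072,  28.74796538, -24.45512153,  88.88551402,
        12.64890382,  65.22103467, -12.04672799]), 'joint_velocities': array([ 0.06159438, -0.05132861,  0.02430116, -0.12274932,  0.02000464,
        0.12718031, -0.03228776]), 'joint_torque': array([-1.05209465e-02, -5.67876863e+01, -5.83812878e+00, -2.79916316e+01,
       -6.89786067e-02,  2.41262518e-02,  5.30189754e-05]), 'position': array([ 0.24492144, -0.60139786,  0.2257883 ]), 'tool_rot': array([-1.79898520e+02, -5.31529094e-03,  2.21657876e+01]), 'contact_force': array([ 0.24849957,  0.31985417, -0.08818945]), 'wrist_torque': array([-0.02158214,  0.00728704, -0.01100562]), 'grip_force': 0.0, 'width': 1.0003041460466622}
```

View pics/scene0.png

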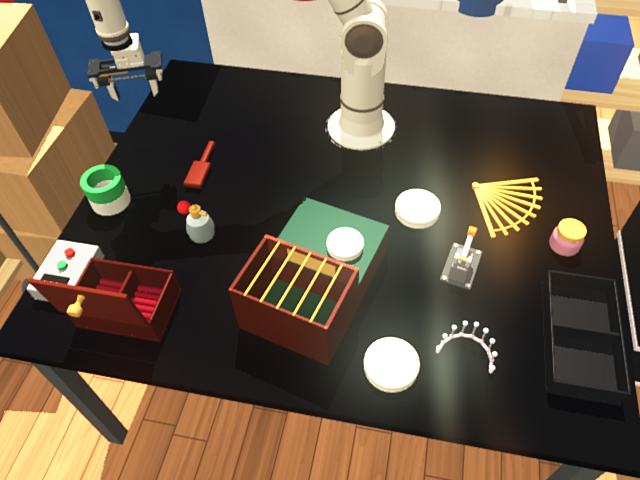

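View pics/side0.png

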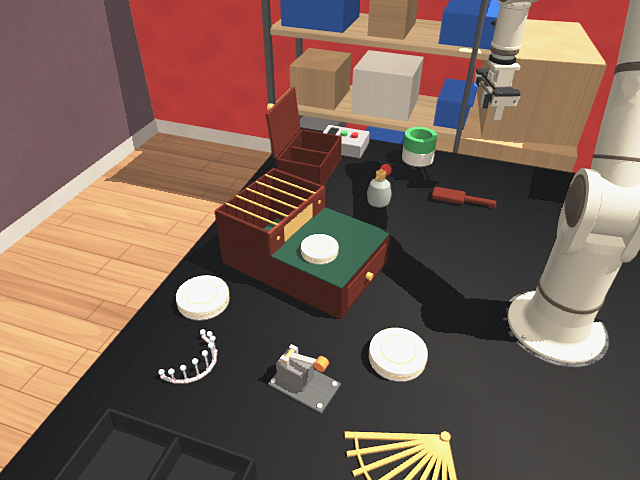

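Scene view: three white compacts, at (345,243) on the green deck, (418,208) and (392,364) on the counter. The one on the deck looks smallest and lies where the task says. In the side view they are at (320,249), (398,353) and (203,297). The orange roller is at scene (471,231) and side (321,364). Next I measure all of these and make the enlarged crop.

```bash
cat > m.py <<'E'
from h import *
def blob(m,seed):
    n,l=cv2.connectedComponents(m.astype(np.uint8)); 
    return l==l[seed[1],seed[0]]
for n,cs in(('scene',[(345,243),(418,208),(392,364)]),('side',[(320,249),(398,353),(203,297)])):
    c=load(n);hsv=cv2.cvtColor(c['pixels'],cv2.COLOR_BGR2HSV);H,S,V=cv2.split(hsv)
    for s in cs:
        v,u=np.nonzero(blob((V>120)&(S<110),s));P=pt(c,u,v)
        zt=np.percentile(P[:,2],90);T=P[P[:,2]>zt-.006]
        (cx,cy),r=cv2.minEnclosingCircle((T[:,:2]*1000).astype(np.float32))
        print(n,'compact',s,'ztop',zt.round(4),'c',T.mean(0).round(4),'circ',round(cx,1),round(cy,1),'d',round(2*r,1))
    g=(H>60)&(H<100)&(S>60)&(V>30)
    v,u=np.nonzero(g);P=pt(c,u,v);P=P[(abs(P[:,2]-.105)<.006)&(P[:,0]<.9)]
    box=cv2.minAreaRect((P[:,:2]*1000).astype(np.float32));print(n,'deck z',np.median(P[:,2]).round(4),box,cv2.boxPoints(box).round(0).tolist())
    o=(H>5)&(H<20)&(S>150)&(V>120)
    for s in ([(471,231)] if n=='scene' else [(321,364)]):
        w=np.zeros_like(o);w[s[1]-18:s[1]+18,s[0]-18:s[0]+18]=1
        v,u=np.nonzero(o&w);P=pt(c,u,v);print(n,'roller',len(u),u.mean(),v.mean(),P.mean(0).round(4),P.min(0).round(4),P.max(0).round(4))
        x,y=P[:,:2].mean(0)
    # switch foot plate z~8mm and body near roller
    vv,uu=np.mgrid[0:480,0:640];A=pt(c,uu.ravel(),vv.ravel());vf=V.ravel()
    d=np.hypot(A[:,0]-x,A[:,1]-y)<.13
    F=A[d&(abs(A[:,2]-.008)<.005)&(vf>45)&(S.ravel()<80)]
    if len(F): b=cv2.minAreaRect((F[:,:2]*1000).astype(np.float32));print('foot',len(F),b)
    F=A[d&(A[:,2]>.05)&(A[:,2]<.09)&(S.ravel()<80)]
    if len(F): print('body',len(F),F.mean(0).round(4),cv2.minAreaRect((F[:,:2]*1000).astype(np.float32)))
    B=A[(A[:,2]>.160)&(A[:,2]<.18)&(A[:,0]>.4)&(A[:,0]<1)&(abs(A[:,1])<.4)]
    print('boxtop',len(B),cv2.minAreaRect((B[:,:2]*1000).astype(np.float32)))
s=load('scene')['pixels'][180:310,200:500];d=load('side')['pixels'][200:420,150:450]
cv2.imwrite('pics/crop.png',np.vstack([cv2.resize(s,(600,260)),cv2.resize(d,(464,340))[:, :].copy() if 0 else cv2.copyMakeBorder(cv2.resize(d,(464,340)),0,0,0,136,0)]))
E
python3 m.py
```

```text
scene compact (345, 243) ztop 0.1272 c [0.5833 0.0522 0.1423] circ 959.5 116.3 d 885.5
scene compact (418, 208) ztop 0.0339 c [0.34   0.2142 0.0395] circ 831.3 204.6 d 1128.5
scene compact (392, 364) ztop 0.0336 c [0.818  0.2033 0.0342] circ 1074.4 195.9 d 642.1
scene deck z 0.105 ((481.71038818359375, -283.9976501464844), (844.5881958007812, 201.47483825683594), 77.75694274902344) [[294.0, -675.0], [491.0, -718.0], [670.0, 107.0], [473.0, 150.0]]
scene roller 56 475.0 229.16071428571428 [0.4453 0.3653 0.0958] [ 0.3008  0.1936 -0.006 ] [1.3955 0.4149 1.2008]
foot 934 ((455.74749755859375, 318.3935241699219), (255.835693359375, 158.59225463867188), 11.796188354492188)
body 392 [0.5264 0.3405 0.0685] ((509.53326416015625, 343.83319091796875), (43.3666877746582, 89.12625122070312), 78.0980224609375)
boxtop 2463 ((738.0314331054688, -152.49658203125), (236.160888671875, 515.0216064453125), 4.894381999969482)
side compact (320, 249) ztop 0.1293 c [0.5655 0.0606 0.1336] circ 423.9 464.3 d 968.1
side compact (398, 353) ztop 0.0331 c [0.3302 0.2198 0.0336] circ 300.5 536.1 d 773.6
side compact (203, 297) ztop 0.0333 c [0.8117 0.2085 0.0335] circ 558.5 537.5 d 967.3
side deck z 0.1052 ((417.4902648925781, -547.9947509765625), (1386.8309326171875, 202.32691955566406), 76.5746841430664) [[158.0, -1199.0], [355.0, -1246.0], [677.0, 103.0], [480.0, 150.0]]
side roller 102 319.94117647058823 364.95098039215685 [0.4609 0.3508 0.09  ] [ 0.4448  0.2621 -0.0023] [0.4935 0.366  0.1141]
foot 1645 ((458.84600830078125, 350.0813293457031), (254.13063049316406, 246.19500732421875), 89.43708038330078)
body 647 [0.5168 0.3492 0.067 ] ((519.4794921875, 343.3362121582031), (44.16014099121094, 65.58332061767578), 76.77335357666016)
boxtop 1907 ((738.0960693359375, -151.3992919921875), (236.9051055908203, 516.1598510742188), 4.7854228019714355)
```

View pics/crop.png

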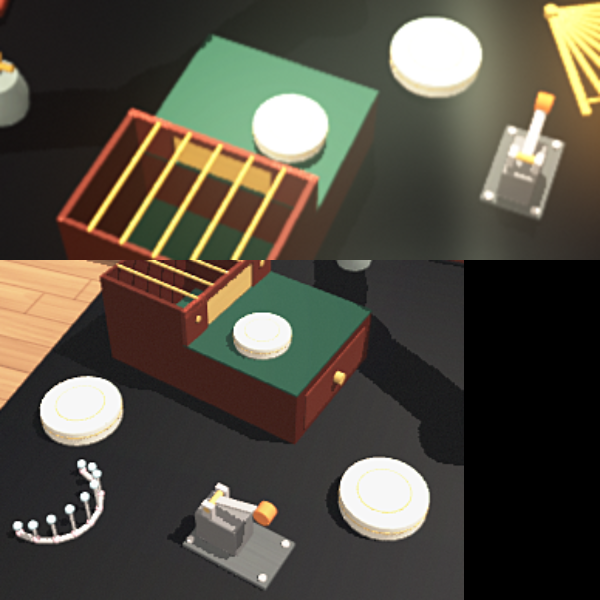

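The crop confirms the choice: the compact on the deck (scene (345,243)) is clearly the smallest. The two on the counter are larger and thicker. The fits have outliers, so I redo them with windows.

```bash
cat > m2.py <<'E'
from h import *
def rect(P): 
    b=cv2.minAreaRect((P[:,:2]*1000).astype(np.float32)); return [np.round(x,1) for x in b],cv2.boxPoints(b).round(0).tolist()
for n in('scene','side'):
    c=load(n);hsv=cv2.cvtColor(c['pixels'],cv2.COLOR_BGR2HSV);H,S,V=[x.ravel() for x in cv2.split(hsv)]
    vv,uu=np.mgrid[0:480,0:640];A=pt(c,uu.ravel(),vv.ravel());X,Y,Z=A.T
    W=(X>.3)&(X<.95)&(abs(Y)<.45)
    for x,y,z,h in((.575,.055,.105,.0),(.335,.217,.0,0),(.815,.206,0,0)):
        T=A[(np.hypot(X-x,Y-y)<.09)&(V>150)&(S<70)&(Z>z+.018)&(Z<z+.045)]
        (cx,cy),r=cv2.minEnclosingCircle((T[:,:2]*1000).astype(np.float32))
        print(n,'compact',len(T),T.mean(0).round(4),'circ',round(cx,1),round(cy,1),'d',round(2*r,1),'ztop',np.percentile(T[:,2],80).round(4))
    w=np.hypot(X-.56,Y-0.0)<.3
    print('deck',rect(A[W&w&(H>60)&(H<100)&(S>60)&(abs(Z-.105)<.004)]))
    M=(H<12)|(H>170)
    print('boxtop',rect(A[W&(np.hypot(X-.73,Y)<.24)&M&(S>80)&(abs(Z-.173)<.006)]))
    near=(np.hypot(X-.49,Y-.355)<.12)
    R=A[near&(H>4)&(H<22)&(S>140)&(Z>.07)&(Z<.12)];print('roller+',len(R),R.mean(0).round(4),R.min(0).round(4),R.max(0).round(4))
    R=R[np.hypot(R[:,0]-.455,R[:,1]-.358)<.03];print('roller',len(R),R.mean(0).round(4),R.min(0).round(4),R.max(0).round(4),rect(R))
    print('foot',rect(A[near&(Z>.006)&(Z<.011)&(Y>.28)&(V>50)]))
    print('body',rect(A[near&(Z>.05)&(Z<.07)&(S<80)]))
E
python3 m2.py
```

```text
scene compact 833 [0.5701 0.051  0.1274] circ 568.4 49.9 d 92.6 ztop 0.1294
scene compact 1259 [0.3357 0.2145 0.0308] circ 331.5 215.8 d 130.5 ztop 0.0334
scene compact 2249 [0.8184 0.2036 0.0304] circ 814.4 203.1 d 126.5 ztop 0.0327
deck ([array([542.3,   9.7]), array([242.2, 190.9]), np.float64(76.2)], [[421.0, -85.0], [606.0, -131.0], [664.0, 105.0], [478.0, 150.0]])
boxtop ([array([726.5, -35.4]), array([243. , 174.6]), np.float64(76.2)], [[613.0, -133.0], [782.0, -174.0], [840.0, 62.0], [671.0, 103.0]])
roller+ 38 [0.4733 0.3515 0.1033] [0.4509 0.3346 0.0741] [0.5362 0.3638 0.1164]
roller 34 [0.4661 0.3527 0.1065] [0.4509 0.3443 0.0971] [0.472  0.3638 0.1164] ([array([461.2, 354.2]), array([18.3, 20.2]), np.float64(80.7)], [[450.0, 347.0], [470.0, 343.0], [473.0, 362.0], [453.0, 365.0]])
foot ([array([497.7, 375.1]), array([180.1, 213.5]), np.float64(87.0)], [[386.0, 291.0], [600.0, 280.0], [609.0, 459.0], [396.0, 471.0]])
body ([array([519.9, 341.6]), array([43.4, 67.9]), np.float64(78.1)], [[482.0, 327.0], [549.0, 313.0], [558.0, 356.0], [491.0, 370.0]])
side compact 733 [0.56
[... 354 characters left out ...]
 ([array([728.3, -36. ]), array([246.8, 175.8]), np.float64(76.2)], [[614.0, -135.0], [784.0, -177.0], [843.0, 63.0], [672.0, 105.0]])
roller+ 115 [0.4604 0.3592 0.1022] [0.4448 0.3449 0.0745] [0.5382 0.366  0.1141]
roller 111 [0.4577 0.3592 0.1031] [0.4448 0.3449 0.0881] [0.47   0.366  0.1141] ([array([457.4, 355.2]), array([19.4, 23.3]), np.float64(80.7)], [[444.0, 347.0], [467.0, 344.0], [470.0, 363.0], [447.0, 367.0]])
foot ([array([496.9, 346.9]), array([ 81.4, 129.9]), np.float64(78.1)], [[425.0, 321.0], [552.0, 294.0], [569.0, 373.0], [442.0, 400.0]])
body ([array([519.5, 344. ]), array([43.3, 65.6]), np.float64(76.1)], [[482.0, 331.0], [546.0, 315.0], [557.0, 357.0], [493.0, 373.0]])
```

```bash
cat > go.py <<'E'
import sys,numpy as np
from scipy.spatial.transform import Rotation as R
from workcell import env
# go.py b x y z yaw (box frame) | s x y z yaw (switch frame); prints shift mm, turn, in tool axes
F={'b':((.645,-.016),-13.8),'s':((.4965,.3475),-12.5),'w':((0,0),0)}
f,x,y,z,yaw=sys.argv[1],*map(float,sys.argv[2:6])
o,a=F[f];t=np.radians(a);c,s=np.cos(t),np.sin(t)
P=np.array([o[0]+c*x-s*y,o[1]+s*x+c*y,z]);st=env.state()
R0=R.from_euler('xyz',st['tool_rot'],degrees=True);R1=R.from_euler('xyz',[180,0,a+yaw],degrees=True)
print('t',round(st['time'],2),'goal',P.round(4),'at',st['position'].round(4),st['tool_rot'].round(1),'w',round(st['width'],3),'F',st['contact_force'].round(1))
print('shift mm',R0.inv().apply(P-st['position']).__mul__(1000).round(1),'turn',(R0.inv()*R1).as_rotvec().round(3))
E
python3 go.py b -0.175 0.046 0.23 0
```

```text
t 0.1 goal [0.486  0.0704 0.23  ] at [ 0.2449 -0.6014  0.2258] [-179.9   -0.    22.2] w 1.0 F [ 0.2  0.3 -0.1]
shift mm [ 476.8 -531.2   -3.2] turn [-0.002  0.     0.628]
```

```bash
python3 -m creep '{"translation":[[477,-531,-4],[477,-531,-4],[477,-531,-4],[477,-531,-4],[477,-531,-4],[477,-531,-4],[477,-531,-4],[477,-531,-4],[477,-531,-4],[477,-531,-4],[477,-531,-4],[477,-531,-4]],"angular":[[0,0,0.628],[0,0,0.628],[0,0,0.628],[0,0,0.628],[0,0,0.628],[0,0,0.628],[0,0,0.628],[0,0,0.628],[0,0,0.628],[0,0,0.628],[0,0,0.628],[0,0,0.628]],"grip":[75,75,75,75,75,75,75,75,75,75,75,75]}'; python3 go.py b -0.175 0.046 0.23 0
```

```text
time: 1.1
position: [0.4143, -0.1295, 0.2295]
tool_rot: [180.0, -0.0, -13.8]
contact_force: [1.1, -0.1, -0.3]
width: 0.817
grip_force: 0.0
t 1.1 goal [0.486  0.0704 0.23  ] at [ 0.4143 -0.1295  0.2295] [180.   -0.  -13.8] w 0.817 F [ 1.1 -0.1 -0.3]
shift mm [  21.9 -211.3   -0.6] turn [ 0.001 -0.    -0.001]
```

```bash
python3 -m creep '{"translation":[[22,-211,0],[22,-211,0],[22,-211,0],[22,-211,0],[22,-211,0],[22,-211,0],[22,-211,0],[22,-211,0],[22,-211,0]],"angular":[[0,0,0],[0,0,0],[0,0,0],[0,0,0],[0,0,0],[0,0,0],[0,0,0],[0,0,0],[0,0,0]],"grip":[75,75,75,75,75,75,75,75,75]}'; python3 go.py b -0.175 0.046 0.118 0
python3 - <<'E'
from h import *
c=snap('side');cv2.imwrite('pics/side1.png',c['pixels'])
E
```

```text
time: 1.85
position: [0.4855, 0.0665, 0.2291]
tool_rot: [179.9, 0.1, -13.9]
contact_force: [0.7, 0.4, -0.5]
width: 0.818
grip_force: 0.0
t 1.85 goal [0.486  0.0704 0.118 ] at [0.4855 0.0665 0.2291] [ 1.799e+02  1.000e-01 -1.390e+01] w 0.818 F [ 0.7  0.4 -0.5]
shift mm [ -0.4  -4.1 111.1] turn [ 0.001  0.001 -0.002]
```

View pics/side1.png

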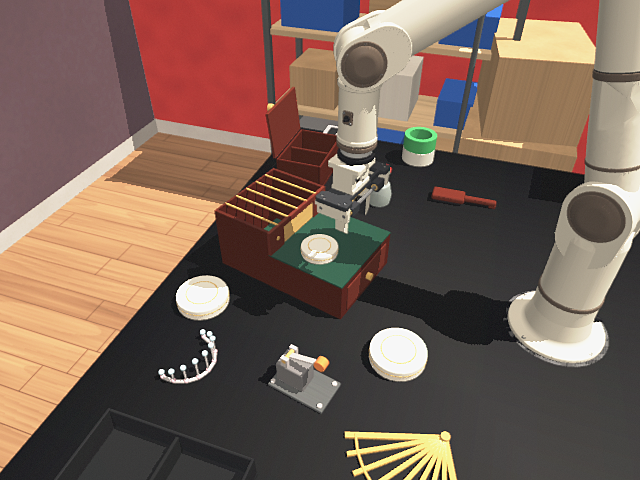

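Fork is above the deck, behind the compact. Now descend, then advance to contact.

```bash
python3 -m creep '{"translation":[[0,-4,40],[0,-4,80],[0,-4,100],[0,-4,111],[0,-4,111],[0,-4,111],[15,-4,111],[30,-4,111],[40,-4,111],[50,-4,111],[50,-4,111]],"angular":[[0,0,0],[0,0,0],[0,0,0],[0,0,0],[0,0,0],[0,0,0],[0,0,0],[0,0,0],[0,0,0],[0,0,0],[0,0,0]],"grip":[75,75,75,75,75,75,75,75,75,75,75]}'; python3 go.py b -0.085 0.0 0.118 0
```

```text
time: 2.82
position: [0.5383, 0.0593, 0.1198]
tool_rot: [-179.9, -0.2, -13.9]
contact_force: [-0.3, 0.2, 1.2]
width: 0.817
grip_force: 0.0
t 2.82 goal [0.5625 0.0043 0.118 ] at [0.5383 0.0593 0.1198] [-179.9   -0.2  -13.9] w 0.817 F [-0.3  0.2  1.2]
shift mm [36.7 47.6  1.9] turn [-0.001 -0.003 -0.002]
```

```bash
python3 -m creep '{"translation":[[5,0,2],[9,5,2],[13,10,2],[16,15,2],[20,20,2],[23,25,2],[26,30,2],[30,36,2],[33,41,2],[36,46,2],[37,47,2],[37,47,2]],"angular":[[0,0,0],[0,0,0],[0,0,0],[0,0,0],[0,0,0],[0,0,0],[0,0,0],[0,0,0],[0,0,0],[0,0,0],[0,0,0],[0,0,0]],"grip":[75,75,75,75,75,75,75,75,75,75,75,75]}'; python3 go.py b -0.085 0.0 0.118 0
python3 - <<'E'
from h import *
a=snap('scene')['pixels'][130:370,180:500];b=snap('side')['pixels'][130:350,180:430]
cv2.imwrite('pics/c2.png',np.hstack([cv2.resize(a,(400,300)),cv2.resize(b,(400,300))]))
c=load('side')
hsv=cv2.cvtColor(c['pixels'],cv2.COLOR_BGR2HSV);H,S,V=[x.ravel() for x in cv2.split(hsv)]
for n in('scene','side'):
    c=load(n);hsv=cv2.cvtColor(c['pixels'],cv2.COLOR_BGR2HSV);H,S,V=[x.ravel() for x in cv2.split(hsv)]
    vv,uu=np.mgrid[0:480,0:640];A=pt(c,uu.ravel(),vv.ravel());X,Y,Z=A.T
    T=A[(np.hypot(X-.59,Y-.01)<.12)&(V>140)&(S<70)&(Z>.122)&(Z<.131)]
    (cx,cy),r=cv2.minEnclosingCircle((T[:,:2]*1000).astype(np.float32))
    d=np.array([cx/1e3-.645,cy/1e3+.016]);t=np.radians(-13.8);print(n,len(T),2*r,'box',d@[np.cos(t),np.sin(t)],d@[-np.sin(t),np.cos(t)])
E
```

```text
time: 3.82
position: [0.5603, 0.0043, 0.1163]
tool_rot: [180.0, 0.0, -13.9]
contact_force: [0.2, -0.4, 0.1]
width: 0.814
grip_force: 0.0
t 3.82 goal [0.5625 0.0043 0.118 ] at [0.5603 0.0043 0.1163] [180.    0.  -13.9] w 0.814 F [ 0.2 -0.4  0.1]
shift mm [ 2.1 -0.5 -1.7] turn [ 0.001  0.    -0.002]
scene 574 107.83223724365234 box -0.07059436681005625 0.0010210737890897403
side 162 114.93597412109375 box -0.07014013083703793 0.0008738480474780787
```

View pics/c2.png

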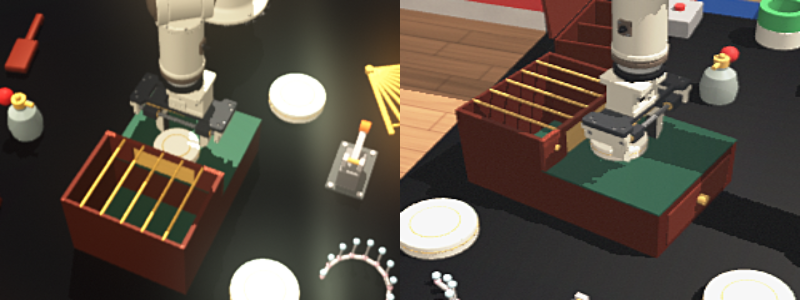

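The compact sits in the fork, centred on the mouth. Now push it straight through.

```bash
python3 -m creep '{"translation":[[6,0,-2],[12,0,-2],[18,0,-2],[24,0,-2],[30,0,-2],[36,0,-2],[42,0,-2],[48,0,-2],[53,0,-2],[58,0,-2],[62,0,-2],[62,0,-2]],"angular":[[0,0,0],[0,0,0],[0,0,0],[0,0,0],[0,0,0],[0,0,0],[0,0,0],[0,0,0],[0,0,0],[0,0,0],[0,0,0],[0,0,0]],"grip":[75,75,75,75,75,75,75,75,75,75,75,75]}'; python3 go.py b -0.025 0.0 0.118 0
python3 - <<'E'
from h import *
a=snap('scene')['pixels'][130:370,180:500];b=snap('side')['pixels'][130:350,180:430]
cv2.imwrite('pics/c3.png',np.hstack([cv2.resize(a,(400,300)),cv2.resize(b,(400,300))]))
E
```

```text
time: 4.92
position: [0.6216, -0.0093, 0.1188]
tool_rot: [-180.0, -0.1, -13.8]
contact_force: [-1.2, -0.0, 1.8]
width: 0.818
grip_force: 1.3
t 4.92 goal [ 0.6207 -0.01    0.118 ] at [ 0.6216 -0.0093  0.1188] [-1.80e+02 -1.00e-01 -1.38e+01] w 0.818 F [-1.2 -0.   1.8]
shift mm [-0.6  0.9  0.8] turn [-0.    -0.001 -0.001]
```

View pics/c3.png

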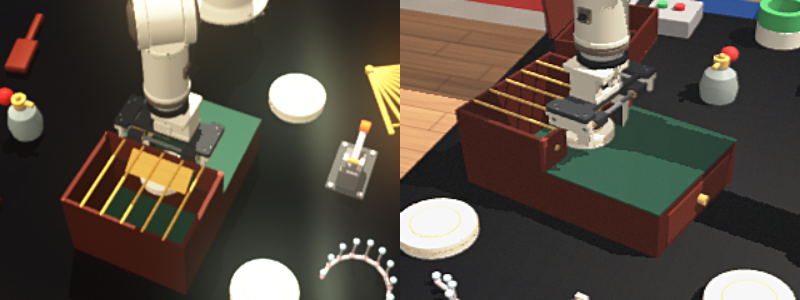

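The flap is lifted and the compact is under it, at scene crop (160,185), but it is not through yet. I push a little more.

```bash
python3 -m creep '{"translation":[[3,0,-1],[6,0,-1],[9,0,-1],[9,0,-1],[9,0,-1],[9,0,-1]],"angular":[[0,0,0],[0,0,0],[0,0,0],[0,0,0],[0,0,0],[0,0,0]],"grip":[75,75,75,75,75,75]}'; python3 go.py b -0.10 0.0 0.118 0
python3 - <<'E'
from h import *
a=snap('scene')['pixels'][130:370,180:500];b=snap('side')['pixels'][130:350,180:430]
cv2.imwrite('pics/c4.png',np.hstack([cv2.resize(a,(400,300)),cv2.resize(b,(400,300))]))
E
```

```text
time: 5.52
position: [0.6299, -0.0113, 0.1198]
tool_rot: [-180.0, -0.1, -13.8]
contact_force: [-1.1, 0.9, 2.6]
width: 0.819
grip_force: 1.7
t 5.52 goal [0.5479 0.0079 0.118 ] at [ 0.6299 -0.0113  0.1198] [-1.80e+02 -1.00e-01 -1.38e+01] w 0.819 F [-1.1  0.9  2.6]
shift mm [-84.2   1.    1.7] turn [-0.    -0.001 -0.   ]
```

View pics/c4.png

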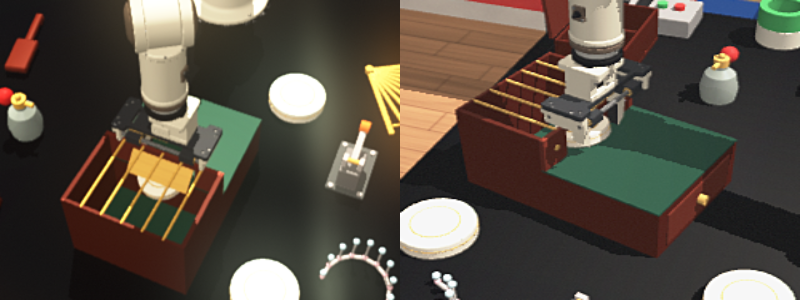

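The compact is under the flap and leans on the fingers (Fz 2.6 N). I back off to let it tip.

```bash
python3 -m creep '{"translation":[[-10,0,0],[-25,0,0],[-40,0,0],[-60,0,0],[-70,0,0],[-70,0,0],[-70,0,0],[-70,0,0]],"angular":[[0,0,0],[0,0,0],[0,0,0],[0,0,0],[0,0,0],[0,0,0],[0,0,0],[0,0,0]],"grip":[75,75,75,75,75,75,75,75]}'; python3 go.py b -0.10 0.0 0.118 0
cat > chk.py <<'E'
import sys
from h import *
a=snap('scene')['pixels'][130:370,180:500];b=snap('side')['pixels'][130:350,180:430]
cv2.imwrite(sys.argv[1],np.hstack([cv2.resize(a,(400,300)),cv2.resize(b,(400,300))]))
t=np.radians(-13.8);ex=np.array([np.cos(t),np.sin(t)]);ey=np.array([-ex[1],ex[0]])
for n in('scene','side'):
    c=load(n);H,S,V=[x.ravel() for x in cv2.split(cv2.cvtColor(c['pixels'],cv2.COLOR_BGR2HSV))]
    vv,uu=np.mgrid[0:480,0:640];A=pt(c,uu.ravel(),vv.ravel());d=A[:,:2]-[.645,-.016];x,y,z=d@ex,d@ey,A[:,2]
    w=(V>90)&(S<70)&(x>-.12)&(x<.155)&(abs(y)<.108)&(z<.145)
    br=(H>10)&(H<28)&(S>90)&(x>-.01)&(x<.06)&(abs(y)<.06)&(z>.1)&(z<.16)
    for k,m in(('white',w),('flap',br)):
        q=np.stack([x,y,z],1)[m]
        if len(q): print(n,k,len(q),'min',q.min(0).round(3),'med',np.median(q,0).round(3),'max',q.max(0).round(3))
E
python3 chk.py pics/c5.png
```

```text
time: 6.28
position: [0.5626, 0.0049, 0.1198]
tool_rot: [-180.0, -0.1, -13.9]
contact_force: [0.7, -0.4, 0.3]
width: 0.813
grip_force: 0.0
t 6.28 goal [0.5479 0.0079 0.118 ] at [0.5626 0.0049 0.1198] [-1.80e+02 -1.00e-01 -1.39e+01] w 0.813 F [ 0.7 -0.4  0.3]
shift mm [-15.    0.6   1.8] turn [-0.    -0.002 -0.001]
scene white 505 min [-0.12  -0.075  0.003] med [0.035 0.002 0.098] max [0.053 0.066 0.145]
scene flap 801 min [-0.008 -0.06   0.1  ] med [0.017 0.004 0.136] max [0.04 0.06 0.16]
side white 220 min [-0.097 -0.106  0.004] med [0.001 0.033 0.126] max [0.154 0.057 0.145]
side flap 15 min [ 0.    -0.05   0.114] med [0.013 0.038 0.141] max [0.019 0.046 0.159]
```

View pics/c5.png

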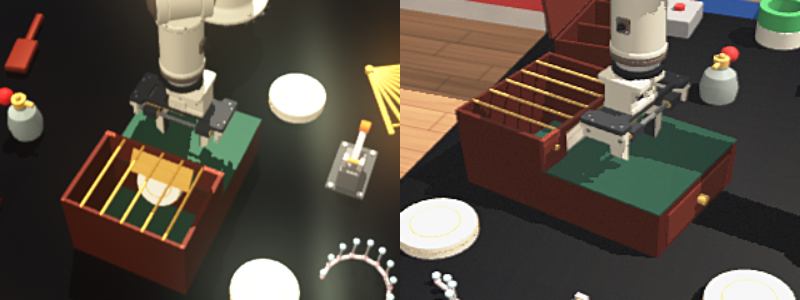

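The compact is tilted over the sill (front edge at x ≈ 53 mm, median z 98 mm) with the flap on top. I let some time pass and recheck.

```bash
python3 -m creep '{"translation":[[0,0,0],[0,0,0],[0,0,0],[0,0,0],[0,0,0],[0,0,0]],"angular":[[0,0,0],[0,0,0],[0,0,0],[0,0,0],[0,0,0],[0,0,0]],"grip":[75,75,75,75,75,50]}'|head -1;python3 chk.py pics/c6.png
```

```text
time: 6.88
scene white 517 min [-0.118 -0.073  0.003] med [0.035 0.003 0.099] max [0.053 0.095 0.145]
scene flap 806 min [-0.01  -0.059  0.102] med [0.018 0.005 0.137] max [0.036 0.06  0.16 ]
side white 235 min [-0.098 -0.105  0.007] med [-0.001  0.033  0.128] max [0.15  0.054 0.145]
side flap 20 min [-0.001 -0.059  0.117] med [0.012 0.006 0.142] max [0.025 0.047 0.16 ]
```

It is balanced on the sill, held by the flap. I narrow the fork, which gives more reach behind the disc, and push on.

```bash
python3 -m creep '{"translation":[[0,0,-3],[0,0,-3],[10,0,-3],[20,0,-3],[32,0,-3],[46,0,-3],[58,0,-3],[66,0,-3],[66,0,-3],[66,0,-3],[40,0,-3],[10,0,-3]],"angular":[[0,0,0],[0,0,0],[0,0,0],[0,0,0],[0,0,0],[0,0,0],[0,0,0],[0,0,0],[0,0,0],[0,0,0],[0,0,0],[0,0,0]],"grip":[42,42,42,42,42,42,42,42,42,42,42,42]}';python3 -m creep '{"translation":[[-20,0,0],[-20,0,0],[-20,0,0],[-20,0,0],[-20,0,0],[-20,0,0]],"angular":[[0,0,0],[0,0,0],[0,0,0],[0,0,0],[0,0,0],[0,0,0]],"grip":[42,42,42,42,42,42]}';python3 chk.py pics/c7.png
```

```text
time: 7.98
position: [0.5713, 0.0031, 0.1223]
tool_rot: [-179.9, -0.0, -13.9]
contact_force: [-0.1, 0.7, 0.5]
width: 0.457
grip_force: 0.0
time: 8.48
position: [0.5525, 0.0075, 0.1226]
tool_rot: [-180.0, -0.0, -13.9]
contact_force: [0.2, 0.3, 0.1]
width: 0.46
grip_force: 0.0
scene white 525 min [-0.118 -0.056  0.002] med [0.036 0.001 0.097] max [0.057 0.046 0.145]
scene flap 806 min [-0.009 -0.06   0.101] med [0.017 0.005 0.136] max [0.04 0.06 0.16]
side white 246 min [-0.107 -0.095  0.006] med [0.002 0.025 0.127] max [0.151 0.05  0.145]
side flap 32 min [ 0.001 -0.06   0.115] med [0.012 0.017 0.142] max [0.022 0.046 0.158]
```

View pics/c7.png

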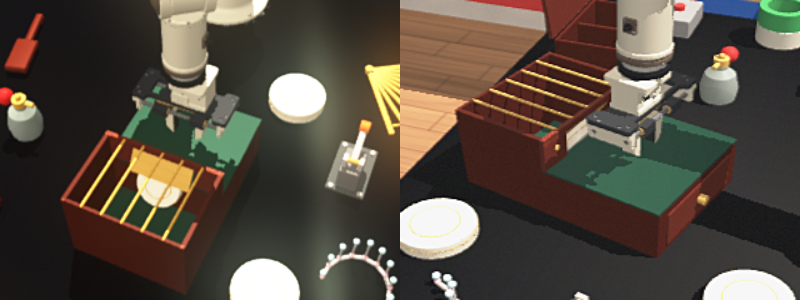

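```bash
python3 - <<'E'
from h import *
t=np.radians(-13.8);ex=np.array([np.cos(t),np.sin(t)]);ey=np.array([-ex[1],ex[0]])
c=load('scene');H,S,V=[x.ravel() for x in cv2.split(cv2.cvtColor(c['pixels'],cv2.COLOR_BGR2HSV))]
vv,uu=np.mgrid[0:480,0:640];A=pt(c,uu.ravel(),vv.ravel());d=A[:,:2]-[.645,-.016];x,y,z=d@ex,d@ey,A[:,2]
w=(V>60)&(S<100)&(x>0)&(x<.07)&(abs(y)<.06)&(z<.14)&(z>.06)
for lo in np.arange(0,.07,.005):
    k=w&(x>=lo)&(x<lo+.005)
    if k.sum(): print(round(lo,3),k.sum(),'z',np.percentile(z[k],[5,50,95]).round(3),'y',y[k].min().round(3),y[k].max().round(3),'v',vv.ravel()[k].min(),vv.ravel()[k].max())
b=(H>10)&(H<28)&(S>90)&(x>-.01)&(x<.06)&(abs(y)<.06)&(z>.1)&(z<.16)
p=np.polyfit(z[b],x[b],1);print('flap dx/dz',p,np.arctan(-p[0]), z[b].min())
c=load('side');H,S,V=[x.ravel() for x in cv2.split(cv2.cvtColor(c['pixels'],cv2.COLOR_BGR2HSV))]
A=pt(c,uu.ravel(),vv.ravel());d=A[:,:2]-[.645,-.016];x,y,z=d@ex,d@ey,A[:,2]
w=(V>60)&(S<100)&(x>-.06)&(x<.0)&(abs(y)<.06)&(z<.16)&(z>.107)
for lo in np.arange(-.06,0,.005):
    k=w&(x>=lo)&(x<lo+.005)
    if k.sum(): print('side',round(lo,3),k.sum(),'z',np.percentile(z[k],[5,50,95]).round(3),'y',y[k].min().round(3),y[k].max().round(3))
p=c['pixels'][180:270,250:350];q=load('scene')['pixels'][220:330,230:370]
cv2.imwrite('pics/c8.png',np.hstack([cv2.resize(p,(400,360)),cv2.resize(q,(400,360))]))
E
```

```text
0.0 1 z [0.107 0.107 0.107] y 0.058 0.058 v 276 276
0.02 3 z [0.091 0.101 0.105] y 0.027 0.048 v 279 285
0.025 54 z [0.099 0.11  0.114] y -0.044 0.046 v 269 287
0.03 108 z [0.095 0.104 0.113] y -0.041 0.046 v 270 288
0.035 100 z [0.088 0.096 0.104] y -0.04 0.045 v 274 290
0.04 92 z [0.079 0.088 0.097] y -0.037 0.041 v 278 292
0.045 83 z [0.072 0.08  0.087] y -0.033 0.037 v 280 294
0.05 32 z [0.068 0.073 0.078] y -0.022 0.026 v 286 294
0.055 2 z [0.073 0.075 0.076] y -0.004 0.001 v 291 293
flap dx/dz [-0.48554654  0.08343103] 0.45201812948823594 0.10090827601295907
side -0.06 3 z [0.107 0.107 0.108] y 0.021 0.056
side -0.055 2 z [0.108 0.108 0.108] y 0.014 0.037
side -0.05 3 z [0.107 0.107 0.109] y 0.013 0.052
side -0.045 5 z [0.107 0.107 0.108] y 0.026 0.059
side -0.04 1 z [0.107 0.107 0.107] y 0.032 0.032
side -0.035 6 z [0.107 0.108 0.108] y 0.003 0.036
side -0.03 2 z [0.107 0.108 0.108] y 0.004 0.052
side -0.025 4 z [0.108 0.108 0.11 ] y 0.018 0.037
side -0.02 4 z [0.107 0.108 0.109] y 0.006 0.05
side -0.015 5 z [0.107 0.107 0.108] y 0.012 0.053
side -0.01 3 z [0.107 0.108 0.109] y 0.006 0.038
side -0.005 23 z [0.107 0.127 0.135] y 0.005 0.059
```

View pics/c8.png

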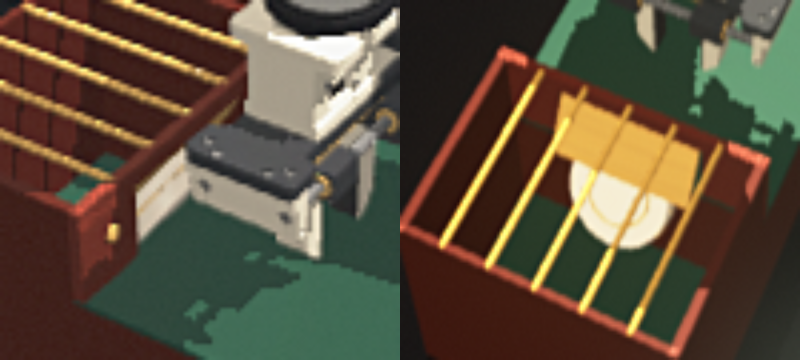

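The disc stands steeply (about 57°) in the mouth. Its lower edge is in the bay and its rear end is caught between the sill and the flap. I shut the fingers and tilt the tool about 60°, so the tips can reach through the mouth under the lintel.

```bash
python3 -m creep '{"translation":[[0,0,-20],[0,0,-20],[0,0,-20],[0,0,-20],[0,0,-20],[0,0,-20],[0,0,-20],[0,0,-20],[0,0,-20],[0,0,-20],[0,0,-20],[0,0,-20]],"angular":[[0,1.047,0],[0,1.047,0],[0,1.047,0],[0,1.047,0],[0,1.047,0],[0,1.047,0],[0,1.047,0],[0,1.047,0],[0,1.047,0],[0,1.047,0],[0,1.047,0],[0,1.047,0]],"grip":[0,0,0,0,0,0,0,0,0,0,0,0]}'; python3 go.py b -0.03 0 0.13 0; python3 chk.py pics/c9.png
```

```text
time: 9.58
position: [0.553, 0.011, 0.1628]
tool_rot: [175.8, -32.0, -12.2]
contact_force: [-0.1, 0.7, -0.9]
width: 0.006
grip_force: 0.0
t 9.58 goal [ 0.6159 -0.0088  0.13  ] at [0.553  0.011  0.1628] [175.8 -32.  -12.2] w 0.006 F [-0.1  0.7 -0.9]
shift mm [38.4  1.5 62.9] turn [ 0.064 -0.558  0.007]
scene white 474 min [-0.048 -0.097  0.002] med [0.037 0.    0.093] max [0.078 0.058 0.117]
scene flap 796 min [-0.001 -0.06   0.102] med [0.017 0.004 0.136] max [0.037 0.06  0.16 ]
side white 291 min [-0.109 -0.106  0.005] med [0.005 0.017 0.128] max [0.152 0.103 0.144]
side flap 34 min [ 0.009 -0.056  0.113] med [ 0.014 -0.015  0.139] max [0.025 0.049 0.147]
```

```bash
python3 -c "
from workcell import env;print(env.state()['joints'].round(1))"; python3 - <<'E'
from scipy.spatial.transform import Rotation as R
import numpy as np
from workcell import env
s=env.state();R0=R.from_euler('xyz',s['tool_rot'],degrees=True)
t=np.radians(-13.8);ex=np.array([np.cos(t),np.sin(t),0]);ey=np.array([-ex[1],ex[0],0]);o=np.array([.645,-.016,0])
for x,z in((-.045,.13),(-.03,.117),(.013,.116)): print(R0.inv().apply(o+ex*x+[0,0,z]-s['position'])*1000)
print('tool z',R0.apply([0,0,1]),'ex',R0.inv().apply(ex),'up',R0.inv().apply([0,0,1]))
E
```

```text
[ -61.5   14.7   50.6  133.3   31.8   11.7 -147.3]
[25.81125807  6.26887941 55.77412334]
[31.63705941  5.41280854 74.73005069]
[67.55232369  5.22290522 98.39558951]
tool z [ 0.50237611 -0.17949959 -0.84581212] ex [ 0.84755999 -0.00296447  0.53069132] up [ 0.52981527  0.06243106 -0.84581212]
```

```bash
cat > t.py <<'E'
from scipy.spatial.transform import Rotation as R
import numpy as np,sys
from workcell import env
s=env.state();R0=R.from_euler('xyz',s['tool_rot'],degrees=True)
t=np.radians(-13.8);ex=np.array([np.cos(t),np.sin(t),0]);ey=np.array([-ex[1],ex[0],0]);o=np.array([.645,-.016,0])
d=s['position']-o;print('box at',(d@ex*1000).round(1),(d@ey*1000).round(1),d[2].round(4),'j',s['joints'].round(0))
for a in sys.argv[1:]:
    x,z=map(float,a.split(','));print(a,(R0.inv().apply(o+ex*x+[0,0,z]-s['position'])*1000).round(1))
z=R0.apply([0,0,1]);print('tilt',np.degrees(np.arctan2(z@ex,-z[2])).round(1),'side',(z@ey).round(3))
E
python3 -m creep '{"translation":[[9,2,19],[18,4,38],[26,6,56],[26,6,56],[26,6,56],[26,6,56]],"angular":[[0,0,0],[0,0,0],[0.06,0.2,0],[0.06,0.2,0],[0.06,0.2,0],[0.06,0.2,0]],"grip":[0,0,0,0,0,0]}'; python3 t.py -.03,.117 .013,.116
```

```text
time: 10.18
position: [0.6127, 0.0018, 0.2177]
tool_rot: [177.1, -37.9, -11.5]
contact_force: [-0.5, 0.7, -0.2]
width: 0.01
grip_force: 0.0
box at -35.6 9.6 0.2177 j [ -60.   13.   53.  129.   36.   11. -147.]
-.03,.117 [-57.7   5.7  83.1]
.013,.116 [-24.4   6.1 110.3]
tilt 37.9 side -0.025
```

```bash
python3 t.py -.055,.125; python3 -m creep '{"translation":[[-10,0,0],[-25,0,0],[-25,0,0],[-25,0,0],[-25,0,0],[-25,0,0]],"angular":[[0,-0.1,0],[0,-0.2,0],[0,-0.3,0],[0,-0.33,0],[0,-0.33,0],[0,-0.33,0]],"grip":[0,0,0,0,0,0]}'; python3 t.py -.055,.125 -.055,.116
```

```text
box at -35.6 9.6 0.2177 j [ -60.   13.   53.  129.   36.   11. -147.]
-.055,.125 [-72.5   5.8  61.4]
tilt 37.9 side -0.025
time: 10.68
position: [0.5944, 0.0051, 0.2026]
tool_rot: [177.6, -19.2, -12.6]
contact_force: [-0.7, -0.3, 1.0]
width: 0.007
grip_force: 0.0
box at -54.2 8.4 0.2026 j [ -30.   14.   25.  116.    5.   34. -114.]
-.055,.125 [-26.4   5.3  73.2]
-.055,.116 [-29.4   4.9  81.7]
tilt 19.2 side -0.035
```

```bash
python3 -m creep '{"translation":[[-10,2,27],[-19,3,54],[-26,5,73],[-29,5,81],[-29,5,81],[-29,5,81]],"angular":[[0,0,0],[0,0.05,0],[0,0.05,0],[0,0.05,0],[0,0.05,0],[0,0.05,0]],"grip":[0,0,0,0,0,0]}'; python3 t.py -.01,.116 .0,.115 .005,.114
```

```text
time: 11.18
position: [0.5897, -0.0, 0.1164]
tool_rot: [177.5, -21.9, -12.1]
contact_force: [0.8, -0.3, 0.3]
width: 0.008
grip_force: 0.0
box at -57.5 2.3 0.1164 j [ -29.   21.   24.  123.    4.   18. -114.]
-.01,.116 [43.9  2.9 18.1]
.0,.115 [52.8  3.  22.8]
.005,.114 [57.   3.1 25.6]
tilt 21.9 side -0.033
```

```bash
python3 -m creep '{"translation":[[10,3,4],[20,3,8],[28,3,12],[36,3,15],[44,3,18],[49,3,20],[53,3,23],[57,3,25],[57,3,25],[57,3,25]],"angular":[[0,0,0],[0,0,0],[0,0,0],[0,0,0],[0,0,0],[0,0,0],[0,0,0],[0,0,0],[0,0,0],[0,0,0]],"grip":[0,0,0,0,0,0,0,0,0,0]}'; python3 t.py -.08,.118; python3 chk.py pics/c10.png
```

```text
time: 12.02
position: [0.6495, -0.017, 0.1141]
tool_rot: [177.5, -21.8, -12.1]
contact_force: [-0.2, 0.6, -0.1]
width: 0.003
grip_force: 0.2
box at 4.6 0.1 0.1141 j [ -22.   26.   20.  115.    1.   21. -109.]
-.08,.118 [-77.1  -0.8 -35.1]
tilt 21.9 side -0.032
scene white 559 min [-0.112 -0.107  0.002] med [0.027 0.007 0.072] max [0.033 0.094 0.111]
scene flap 679 min [-0.009 -0.06   0.101] med [0.013 0.003 0.133] max [0.025 0.06  0.159]
side white 41 min [-0.015 -0.067  0.003] med [0.017 0.025 0.095] max [0.15  0.055 0.138]
side flap 6 min [0.01  0.036 0.113] med [0.015 0.044 0.121] max [0.019 0.051 0.133]
```

The compact has slid down: its white pixels now have a median z of 72 mm. Retreat and recheck.

```bash
python3 -m creep '{"translation":[[-25,0,-11],[-50,0,-22],[-77,0,-35],[-77,0,-60],[-77,0,-60],[-77,0,-60],[-77,0,-60],[-77,0,-60]],"angular":[[0,0,0],[0,0,0],[0,0,0],[0,0,0],[0,-0.1,0],[0,-0.2,0],[0,-0.3,0],[0,-0.38,0]],"grip":[0,0,0,0,0,0,0,0]}';  python3 chk.py pics/c11.png; python3 - <<'E'
from h import *
p=load('side')['pixels'][180:270,250:350];q=load('scene')['pixels'][220:330,230:370]
cv2.imwrite('pics/c11.png',np.hstack([cv2.resize(p,(400,360)),cv2.resize(q,(400,360))]))
E
```

```text
time: 12.78
position: [0.5601, 0.0065, 0.1433]
tool_rot: [177.9, -0.0, -12.9]
contact_force: [0.3, -0.2, 0.5]
width: 0.012
grip_force: 0.0
scene white 526 min [-0.119 -0.098  0.001] med [0.028 0.003 0.071] max [0.033 0.078 0.111]
scene flap 512 min [ 0.   -0.06  0.1 ] med [0.004 0.002 0.13 ] max [0.009 0.06  0.16 ]
side white 40 min [-0.071 -0.097  0.005] med [-0.051 -0.038  0.105] max [ 0.147 -0.     0.109]
side flap 191 min [-0.001 -0.011  0.103] med [0.003 0.035 0.127] max [0.006 0.059 0.158]
```

View pics/c11.png

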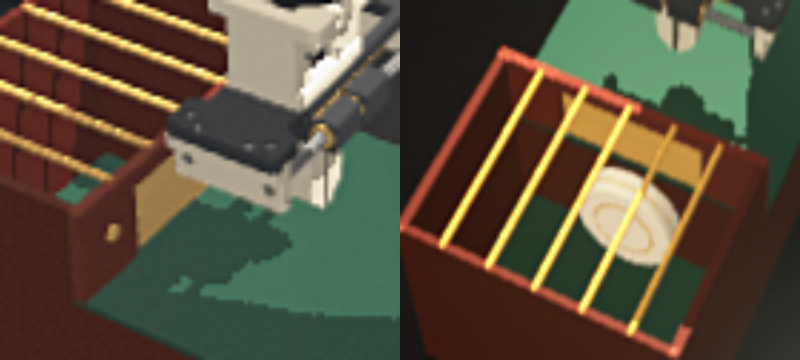

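Compact is in the bay, leaning on the front wall (centre x ≈ 17–20 mm, z about 55–60 mm), and the flap hangs shut. Next the switch.

```bash
python3 - <<'E'
from h import *
c=load('side');H,S,V=[x.ravel() for x in cv2.split(cv2.cvtColor(c['pixels'],cv2.COLOR_BGR2HSV))]
vv,uu=np.mgrid[0:480,0:640];A=pt(c,uu.ravel(),vv.ravel());d=A[:,:2]-[.645,-.016]
t=np.radians(-13.8);ex=np.array([np.cos(t),np.sin(t)]);ey=np.array([-ex[1],ex[0]]);x,y,z=d@ex,d@ey,A[:,2]
b=(H>10)&(H<28)&(S>90)&(x>-.01)&(x<.03)&(abs(y)<.06)&(z>.107)&(z<.155)
print('flap angle',np.arctan(-np.polyfit(z[b],x[b],1)[0]))
E
python3 go.py w 0.458 0.3555 0.20 -13
```

```text
flap angle -0.005571416338398452
t 12.88 goal [0.458  0.3555 0.2   ] at [0.5618 0.0043 0.1422] [177.7  -0.2 -13.1] w 0.006 F [ 0.3 -0.2 -0. ]
shift mm [-180.5 -315.9  -71.2] turn [ 0.04  -0.004 -0.002]
```

```bash
python3 -m creep '{"translation":[[0,0,-35],[0,0,-70],[-180,-316,-71],[-180,-316,-71],[-180,-316,-71],[-180,-316,-71],[-180,-316,-71],[-180,-316,-71],[-180,-316,-71],[-180,-316,-71],[-180,-316,-71],[-180,-316,-71]],"angular":[[0,0,0],[0,0,0],[0.04,0,0],[0.04,0,0],[0.04,0,0],[0.04,0,0],[0.04,0,0],[0.04,0,0],[0.04,0,0],[0.04,0,0],[0.04,0,0],[0.04,0,0]],"grip":[0,0,0,0,0,0,0,0,0,0,0,0]}'; python3 -m creep '{"translation":[[0,0,0],[0,0,0]],"angular":[[0,0,0],[0,0,0]],"grip":[0,0]}'|head -1;python3 go.py w 0.458 0.3555 0.12 -13
```

```text
time: 13.88
position: [0.4498, 0.3648, 0.1989]
tool_rot: [-179.8, -0.0, -12.4]
contact_force: [-0.7, 1.1, 0.7]
width: 0.005
grip_force: 0.0
time: 14.05
t 14.05 goal [0.458  0.3555 0.12  ] at [0.4547 0.3552 0.1991] [ 1.8e+02 -1.0e-01 -1.3e+01] w 0.008 F [ 0.7 -0.4  0.3]
shift mm [ 2.9 -1.1 79.1] turn [ 0.001 -0.003 -0.001]
```

```bash
python3 -m creep '{"translation":[[3,-1,25],[3,-1,50],[3,-1,68],[3,-1,78],[3,-1,78],[3,-1,78],[3,-1,78]],"angular":[[0,0,0],[0,0,0],[0,0,0],[0,0,0],[0,0,0],[0,0,0],[0,0,0]],"grip":[0,0,0,0,0,0,0]}'; python3 go.py w 0.458 0.3555 0.105 -13; python3 - <<'E'
from h import *
a=snap('scene')['pixels'][190:310,400:540];b=snap('side')['pixels'][300:420,240:380]
cv2.imwrite('pics/c12.png',np.hstack([cv2.resize(a,(400,343)),cv2.resize(b,(400,343))]))
E
```

```text
time: 14.63
position: [0.4595, 0.3564, 0.1228]
tool_rot: [-179.9, -0.2, -13.1]
contact_force: [0.4, 0.1, 0.3]
width: 0.004
grip_force: 0.0
t 14.63 goal [0.458  0.3555 0.105 ] at [0.4595 0.3564 0.1228] [-179.9   -0.2  -13.1] w 0.004 F [0.4 0.1 0.3]
shift mm [-1.3  1.2 17.8] turn [-0.001 -0.003 -0.002]
```

```bash
python3 -m creep '{"translation":[[0,0,2],[0,0,4],[0,0,6],[0,0,8],[0,0,10],[0,0,10],[0,0,10]],"angular":[[0,0,0],[0,0,0],[0,0,0],[0,0,0],[0,0,0],[0,0,0],[0,0,0]],"grip":[0,0,0,0,0,0,0]}'
```

```text
time: 15.32
position: [0.4581, 0.3567, 0.1114]
tool_rot: [180.0, -0.1, -13.0]
contact_force: [-0.7, -0.1, 1.9]
width: 0.001
grip_force: 0.9
```

```bash
python3 -m creep '{"translation":[[0,0,2],[0,0,4],[0,0,6],[0,0,7],[0,0,7],[0,0,7]],"angular":[[0,0,0],[0,0,0],[0,0,0],[0,0,0],[0,0,0],[0,0,0]],"grip":[0,0,0,0,0,0]}'; python3 -c "
from workcell import env
s=env.state();print(s['position'],s['contact_force'])"
python3 - <<'E'
from h import *
for i in range(1):
    c=snap('side');H,S,V=[x.ravel() for x in cv2.split(cv2.cvtColor(c['pixels'],cv2.COLOR_BGR2HSV))]
    vv,uu=np.mgrid[0:480,0:640];A=pt(c,uu.ravel(),vv.ravel())
    m=(np.hypot(A[:,0]-.457,A[:,1]-.357)<.03)&(H>4)&(H<22)&(S>140)&(A[:,2]>.06)&(A[:,2]<.12);R=A[m]
    print(m.sum(),R.mean(0),R.min(0),R.max(0))
E
```

```text
time: 15.82
position: [0.4581, 0.3568, 0.1045]
tool_rot: [-180.0, -0.1, -13.0]
contact_force: [-1.9, 0.8, 3.2]
width: 0.007
grip_force: 1.5
[0.45805688 0.35678869 0.10448093] [-1.92045698  0.84991448  3.23472099]
70 [0.45297169 0.36114511 0.09319278] [0.44317668 0.34854705 0.08151284] [0.4655743  0.36725946 0.10305648]
```

About 7 mm down, and image and TCP agree. I go to about 13 mm, hold, and release.

```bash
python3 -m creep '{"translation":[[0,0,2],[0,0,4],[0,0,6],[0,0,6],[0,0,6],[0,0,6]],"angular":[[0,0,0],[0,0,0],[0,0,0],[0,0,0],[0,0,0],[0,0,0]],"grip":[0,0,0,0,0,0]}'
python3 - <<'E'
from h import *
c=snap('side');H,S,V=[x.ravel() for x in cv2.split(cv2.cvtColor(c['pixels'],cv2.COLOR_BGR2HSV))]
vv,uu=np.mgrid[0:480,0:640];A=pt(c,uu.ravel(),vv.ravel())
m=(np.hypot(A[:,0]-.457,A[:,1]-.357)<.03)&(H>4)&(H<22)&(S>140)&(A[:,2]>.06)&(A[:,2]<.12);R=A[m]
print(m.sum(),R.mean(0),R.min(0),R.max(0))
E
```

```text
time: 16.37
position: [0.4583, 0.3566, 0.0985]
tool_rot: [-180.0, -0.1, -13.0]
contact_force: [-1.6, 0.5, 3.4]
width: 0.001
grip_force: 1.7
72 [0.45293846 0.36156622 0.0867097 ] [0.44285072 0.34934801 0.07459081] [0.46546876 0.36709189 0.09918871]
```

The roller is 13.5 mm down (about 0.18 rad) by both TCP and image, past the click and short of overtravel. Release.

```bash
python3 -m creep '{"translation":[[0,0,-5],[0,0,-15],[0,0,-40],[0,0,-80],[0,0,-110],[0,0,-110],[0,0,-110],[0,0,-110],[0,0,-110],[0,0,-110]],"angular":[[0,0,0],[0,0,0],[0,0,0],[0,0,0],[0,0,0],[0,0,0],[0,0,0],[0,0,0],[0,0,0],[0,0,0]],"grip":[0,0,0,0,0,0,0,0,0,0]}'
python3 chk.py pics/c13.png; python3 - <<'E'
from h import *
c=load('side');H,S,V=[x.ravel() for x in cv2.split(cv2.cvtColor(c['pixels'],cv2.COLOR_BGR2HSV))]
vv,uu=np.mgrid[0:480,0:640];A=pt(c,uu.ravel(),vv.ravel())
m=(np.hypot(A[:,0]-.457,A[:,1]-.357)<.03)&(H>4)&(H<22)&(S>140)&(A[:,2]>.06)&(A[:,2]<.12);R=A[m]
print(m.sum(),R.mean(0),R.min(0),R.max(0))
E
```

```text
time: 17.25
position: [0.4574, 0.3558, 0.2071]
tool_rot: [179.9, -0.0, -13.0]
contact_force: [0.2, -0.1, 0.1]
width: 0.003
grip_force: 0.0
scene white 571 min [-0.05  -0.099  0.002] med [0.027 0.005 0.069] max [0.033 0.108 0.111]
scene flap 519 min [-0.008 -0.06   0.1  ] med [0.004 0.003 0.13 ] max [0.009 0.06  0.16 ]
side white 26 min [-0.118 -0.106  0.103] med [-0.083 -0.048  0.105] max [0.004 0.099 0.108]
side flap 183 min [-0.001  0.01   0.104] med [0.003 0.036 0.13 ] max [0.006 0.059 0.156]
149 [0.45720624 0.35807587 0.10505915] [0.44539018 0.34476461 0.08648852] [0.47020472 0.36562146 0.11486714]
```

The lever is back up, the flap is shut, the compact is at rest, and nothing touches the robot.

```bash
python3 -c "
from workcell import env;print(env.finish_job())"
```

```text
the job is handed in; nothing more can be done
None
```

I've handed the job in at about 17 s; the hand-in gave no verdict. By my measurements the compact lies in the bay (it jammed tilted in the mouth and took extra pushes) with the flap shut, and the lever was pressed once to about 0.18 rad and sprang back up; I kept the arm clear of the tiara and atomizer but didn't measure them.

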